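# Clip the pan thermometer onto the saucepan's rim

### The job

Take the pan thermometer out of its wooden stand and hang it on the saucepan by its own clip: probe inside the pan, sprung tongue of the clip outside, anywhere on the rim clear of the handle. Press it down gently until the tongue has snapped in under the rolled rim, so that it stands upright by itself, then let go. Do not shove the pan about or disturb the other things on the table.

Things in the scene. Friction and masses are not known exactly. Their poses are not given: they have to be found in the camera images.
- thermometer: Pan thermometer, 0.11 kg, upright in the stand: white rounded-box head 24 (x) x 44 (y) x 56 mm (z), display on its -x face, steel probe 6 mm thick below. Origin: centre of the head's underside, on the probe's axis; z up. On the probe, toward -x, sits a 14 mm wide steel pan clip: bridge over the rim, inner plate along the probe, sprung tongue outside. Grip firmly: the snap may tip it.
- probe_tip (a point): Lower end of the thermometer's probe, on its axis, 112 mm below the thermometer's origin.
- clip (a joint): Tongue angle, rad: 0 shut, 0.1 snapped home on the pan wall, over 0.3 as it rides over the rolled rim. Inner plate: face 4 mm from the probe axis, 24 mm long. Bridge (clip_bridge): 2.2 mm thick. Tongue: nub 10 mm below the bridge, 2 mm gap when shut, then flared; mouth 4 to 16 mm off the axis at its end, 29 mm below the bridge. Snapping on takes 5 to 12 N, then the bridge sits hard; over 30 N is rough.
- pan: Open round steel saucepan, loose, about 1.3 kg. Origin: centre of its underside, z up. 110 mm high, inner radius 95 mm, wall 3 mm; the rim is rolled outward into a bead 7 mm thick (radius 95 to 102 mm, height 103 to 110 mm). Inner floor 4 mm up. One long handle along its +x, 40 mm wide at the wall, reaching 240 mm from the axis, 65 to 105 mm high.
- stand: Light wooden stand, fixed: base 100 x 110 x 16 mm with two upright cheeks, each 60 (x) x 14 (y) mm, tops 142 mm high; the slot between them runs along x, 22 mm wide. The head rests across the tops between end lips 6 mm high; probe and clip hang in the slot; it lifts straight up. Origin: centre of its underside.
- clip_lowest (a point): Point on the probe's axis 46 mm below the thermometer's origin, the lowest place of the clip. The clip is tight on the probe (it does not slip under this job's forces), but its height was set by hand and differs each time: the bridge's underside lies anywhere from this point to 30 mm above it. No reading tells where: feel for it when pressing.
- jam_jar: Small closed jam jar, 66 mm across and 90 mm high, loose bystander; origin at its foot.
- red_onion: Red onion about 84 mm across and 82 mm high, loose bystander; origin at its underside.
- onion: Brown onion about 82 mm across and 94 mm high, loose bystander; origin at its underside.
Not all that is in view belongs to the job. What is shaped like the stand but green is not meant.

How it is judged:
By the outcome, as a careful person would: the job done as asked, in the order asked, and still so for the second after the job is handed in, with the robot touching nothing.
It also fails if it takes over 58 s, if anything falls off the work surface, if the arm or the gripper's body presses on something with over 40 N, if the wrist force passes 120 N, or if a joint passes its speed limit or range.

### The arm

A 6-joint arm with a two-finger parallel gripper is mounted at the origin on a cart in front of the work surface, level with it; the furniture and walls round the work are solid. World frame = base frame: x ahead of the robot, y to its left, z up, the work surface at z = 0. Lengths are in m, angles in rad, forces in N, time in s.
With the tool pointing down it reaches from about 0.3 to 0.775 m from the base axis. Payload 14.6 kg.
Tool frame: the origin (TCP) lies at the very end of the fingers, on their centre line; the grasp point (between the pads) lies 19 mm behind it; z points along the fingers, y is the line along which they close (so a half turn about z gives the same grasp; the last joint's range is limited). The gripper opens to 94 mm and grips with 3 to 60 N. Pads are 16 mm wide; open, the fingers measure 119 mm over their backs; the gripper's body (75 mm by 177 mm) begins 78 mm behind the grasp point.
Start: joints at [-1.304, 0.3, 1.521, -0, 1.321, -0.067], TCP at [0.18, -0.52, 0.205] pointing down, gripper open.
Joint ranges: [-3.03, 3.03], [-0.79, 2.21], [0.23, 2.52], [-1.04, 4.18], [0, 3.07], [-2.55, 2.55]. Speed limits (rad/s): [2.22, 2.22, 2.57, 3.14, 3.14, 3.14].

### API

Orientations are given as [roll, pitch, yaw] about the fixed x, y, z axes, in that order (R = Rz(yaw) Ry(pitch) Rx(roll)).
In Python, from station import * gives the robot as it stands.
- The arm moves only by the tool jog_arm, never from a script. Its argument "rows" is a list of rows, each a list of 3 entries, a list of its own where there are three numbers: the shift along the tool's x, y, z in m, then the turn about the tool's z in degrees, then the finger opening in m, from 0 to 0.094. A call has 1 to 12 rows; each row shifts and turns the commanded pose from where the row before left it, along the tool's axes as they then stand; what a row does not reach is not made up. A row lasts 1/12 s, in which the tool goes at most 41.7 mm and 7.16 degrees, less where a joint would pass 70% of its speed; a pose out of reach is approached as far as the arm can. A call is refused whole if a number of a shift passes 0.0417 or a number of a turn 7.16, either way. A call with a gripper value outside its range is refused whole. The fingers move at their own pace and stop on an object; "squeeze" is the grip in N (left out, the last holds). Time passes only in rows, so rows that do not move let the fingers close. It gives the time, the measured TCP pose, the force, the opening and the grip force at its end, in the units of the state.
- get_obs(): the state, without advancing time (a new reading comes with each control period).
- camera(name): name is "scene" or "top" or "wrist"; returns a dict with "image" (480x640x3 uint8, red, green, blue), "range_z" (480x640 float32, m along the optical axis (not along the pixel's ray), 0 where there is no reading), "K" (3x3 intrinsics, pixels), "world_from_camera" (4x4, takes a point from camera to world coordinates); the wrist camera has in their place "T_tool_cam" (4x4, takes a point from camera to tool coordinates, whose origin is the TCP and whose axes are the flange's). Camera axes: x right, y up, looking along -z (the intrinsics and any distortion apply to the point x, -y, -z); pixel columns grow to the right and rows downward; lengths in m; the calibration is good to about 2 mm. A picture is of the moment at which its call begins: read the wrist's pose just before it.
- hand_in(): hands the job in; it is judged then, once.
Trained networks look in a picture, given as the dict that the camera call returned (one of the last four; its "shot" number tells which), for a name from the list of things; names that differ only in an ending like _2 or _b are one class to them, and where a whole thing is asked for, a point or a joint stands for the part that bears it (a point fixed in the world has none). Each returns a list of dicts, best first, with "p" (0 to 1); they miss things now and then, are a little off and sometimes report something else, mostly with a low value. They report only what shows in the picture. A call takes as long as a camera call. They do not tell look-alikes from the thing itself.
- search_frame(label, picture): "at" ([column, row] as shares, 0 to 1, of the picture: columns of its width, rows of its height, amid what is visible of it).
- spot_point(label, picture): "at" ([column, row] as shares, 0 to 1, of the picture: columns of its width, rows of its height: a listed point, or the origin of a listed thing).
The state is a dict: "time_s": time; "qpos": joint angles; "joint_vel": joint speeds; "tau": joint torques, N m; "ee_pos": TCP position; "eef_rot": TCP orientation; "force": force on the tool from outside, world axes, zero at the start; "moment": the same for the moment, N m; "grip_width": finger opening in m; "grip_force": force on a finger pad.
Only numpy, scipy, OpenCV 4.12 (cv2) and the standard library are available. Lean on these libraries where they do the work, as an engineer would, in place of code of your own. Each camera call takes 0.05 s, during which the arm holds its last target. There are 200 camera calls.

## Working session

There is one attempt and no reset: what is moved stays moved. The work goes in short steps, Python scripts to look and compute and a tool call to move; the robot and the scene stay as the last step left them, time stands still between calls to the robot, and variables do not carry over. Pictures are saved under pics/ and viewed, at most 12 in all, crops included, and the job is handed in when it is done.

Besides the shell and the picture viewer there is one more tool, called after "Emit:" as name(argument=value, ...) on one line, values as JSON. jog_arm: Moves the arm, as the interface text tells. Its arguments: {"type":"object","properties":{"rows":{"type":"array","items":{"type":"array"}},"squeeze":{"type":"number"}},"required":["rows"]}

```bash
mkdir -p pics; ls
cat > h.py <<'E'
from station import *
import numpy as np, cv2
def save(c,name,crop=None,scale=1):
    im=c["image"][:,:,::-1]
    if crop: x0,y0,x1,y1=crop; im=im[y0:y1,x0:x1]
    if scale!=1: im=cv2.resize(im,None,fx=scale,fy=scale,interpolation=cv2.INTER_CUBIC)
    cv2.imwrite("pics/"+name,im)
def world(c,u,v,z=None,T=None):
    """pixel -> world, by range or by a known depth z"""
    T=c["world_from_camera"] if T is None else T
    K=c["K"]; d=c["range_z"][int(v),int(u)] if z is None else z
    p=np.array([(u-K[0,2])/K[0,0]*d,-(v-K[1,2])/K[1,1]*d,-d,1])
    return (T@p)[:3]
def cloud(c,T=None):
    T=c["world_from_camera"] if T is None else T
    K=c["K"]; d=c["range_z"]; v,u=np.mgrid[:480,:640]
    P=np.stack([(u-K[0,2])/K[0,0]*d,-(v-K[1,2])/K[1,1]*d,-d,np.ones_like(d)],-1)
    return (P@T.T)[...,:3], d>0
E
python3 - <<'E'
from h import *
np.set_printoptions(precision=3,suppress=True)
o=get_obs(); print(o)
a=camera("scene"); b=camera("top")
big=np.hstack([a["image"],b["image"]])[:,:,::-1]
cv2.imwrite("pics/a.png",cv2.resize(b["image"][:,:,::-1],None,fx=1,fy=1)); save(a,"s.png")
for n,c in (("scene",a),("top",b)):
    print(n,[k for k in c], c["K"].tolist(), c.get("distortion"))
    for l in ("thermometer","pan","stand","jam_jar","red_onion","onion"):
        for f in (search_frame,spot_point):
            for r in f(l,c)[:3]:
                u,v=r["at"][0]*640,r["at"][1]*480
                if 0<=u<640 and 0<=v<480: print(l,f.__name__,round(r["p"],2),round(u),round(v),world(c,u,v))
E
```

```text
pics
{'time_s': 0.0, 'qpos': array([-1.304,  0.3  ,  1.522, -0.   ,  1.321, -0.067]), 'joint_vel': array([ 0.001, -0.   ,  0.001, -0.   ,  0.001, -0.001]), 'tau': array([ -0.004, -53.182, -35.273,   0.071,   0.024,  -0.   ]), 'ee_pos': array([ 0.18 , -0.519,  0.205]), 'eef_rot': array([-3.14 , -0.   ,  0.334]), 'force': array([-0.409,  0.564, -1.03 ]), 'moment': array([ 0.016, -0.03 , -0.017]), 'grip_force': 0.0, 'grip_width': 0.09369265408500357}
scene ['image', 'range_z', 'K', 'world_from_camera', 'shot'] [[613.5500695915226, 0.0, 319.2042978434656], [0.0, 613.5500695915226, 241.87237923369614], [0.0, 0.0, 1.0]] None
thermometer call 0.89 454 169 [ 0.532 -0.198  0.184]
thermometer call 0.62 451 180 [ 0.53  -0.192  0.161]
pan call 0.73 291 264 [0.628 0.131 0.003]
pan call 0.67 385 277 [0.433 0.027 0.07 ]
pan call 0.86 298 290 [0.467 0.194 0.086]
stand call 0.65 441 216 [ 0.537 -0.185  0.069]
stand call 0.55 388 184 [ 0.695 -0.154  0.073]
stand call 0.93 445 239 [ 0.523 -0.189  0.016]
stand call 0.79 386 201 [ 0.698 -0.152  0.025]
jam_jar call 0.6 383 293 [0.429 0.033 0.033]
red_onio
[... 438 characters left out ...]
 0.199]
thermometer call 0.69 478 233 [ 0.546 -0.188  0.194]
pan call 0.91 284 234 [0.574 0.169 0.005]
pan call 0.94 291 242 [0.556 0.153 0.006]
stand call 0.86 437 162 [ 0.703 -0.15   0.103]
stand call 0.7 457 242 [ 0.541 -0.187  0.082]
stand call 0.67 424 328 [ 0.378 -0.096  0.147]
stand call 0.81 456 242 [ 0.542 -0.186  0.073]
stand call 0.8 422 328 [ 0.378 -0.094  0.145]
stand call 0.64 436 165 [ 0.701 -0.15   0.087]
jam_jar call 0.78 358 287 [0.455 0.017 0.092]
jam_jar call 0.61 354 288 [0.453 0.025 0.089]
red_onion call 0.89 359 157 [0.726 0.005 0.066]
red_onion call 0.85 354 158 [0.725 0.015 0.067]
onion call 0.64 163 250 [0.537 0.409 0.075]
onion call 0.97 172 249 [0.541 0.395 0.067]
```

View pics/a.png

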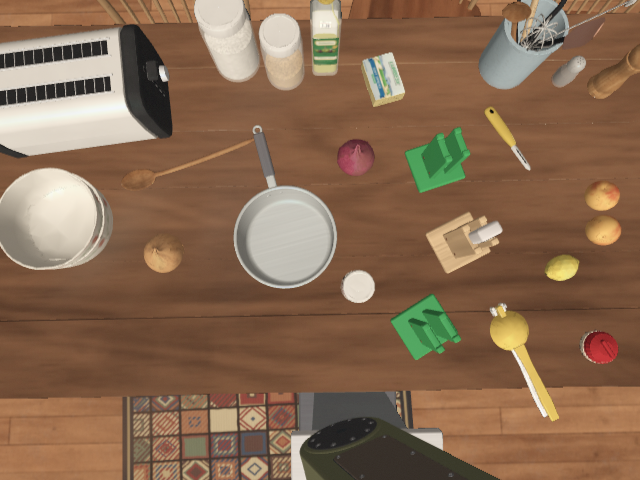

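View pics/s.png

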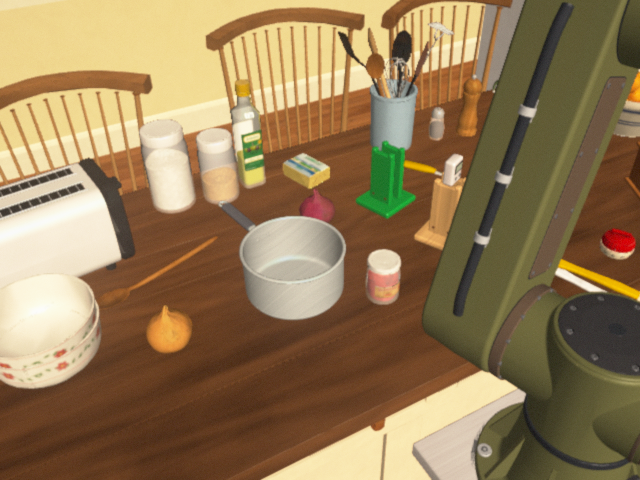

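The top view shows the wooden stand at (456,242) with the white head at (485,231). The green look-alikes are at (437,162) and (424,328). The pan is at (286,236), with its handle toward (257,130). The jar is at (358,287), the red onion at (356,157) and the brown onion at (163,250). I choose the wooden stand and check it with a crop and the point clouds.

Run:
```python
from h import *
np.set_printoptions(precision=4,suppress=True)
a=camera("scene"); b=camera("top")
ca=a["image"][130:260,400:500]; cb=b["image"][185:295,415:515]
f=lambda i:cv2.resize(i[:,:,::-1],(400,500),interpolation=cv2.INTER_CUBIC)
cv2.imwrite("pics/c.png",np.hstack([f(ca),f(cb)]))
for n,c in (("scene",a),("top",b)):
    P,m=cloud(c); im=c["image"].astype(int)
    # pan rim
    s=m&(abs(P[...,2]-.108)<.006)&(np.hypot(P[...,0]-.575,P[...,1]-.165)<.125)
    q=P[s][:,:2]
    from scipy.optimize import least_squares
    r=least_squares(lambda p:np.hypot(q[:,0]-p[0],q[:,1]-p[1])-.0985,[.575,.165],loss="soft_l1",f_scale=.003)
    print(n,"pan",r.x,s.sum(),"rimz",np.percentile(P[s][:,2],[50,95]))
    h=m&(P[...,2]>.07)&(P[...,2]<.115)&(np.hypot(P[...,0]-r.x[0],P[...,1]-r.x[1])>.12)&(np.hypot(P[...,0]-r.x[0],P[...,1]-r.x[1])<.245)&(im.max(-1)<130)&(P[...,0]>.6)&(P[...,1]>.08)
    if h.sum(): d=P[h].mean(0)-[*r.x,0]; print("handle",h.sum(),np.degrees(np.arctan2(d[1],d[0])),P[h].mean(0))
    # head
    near=np.hypot(P[...,0]-.54,P[...,1]+.187)<.09
    wht=(im.min(-1)>120)&(im.max(-1)-im.min(-1)<40)
    s=m&near&(P[...,2]>.145)
    print("head all z",s.sum(),P[s].min(0),P[s].max(0))
    t=s&(P[...,2]>.192); 
    if t.sum()>4: print("top",t.sum(),P[t].mean(0),cv2.minAreaRect((P[t][:,:2]*1000).astype(np.float32)))
    t=m&near&(P[...,2]>.134)&(P[...,2]<.153)
    if t.sum()>4:print("cheek",t.sum(),P[t].mean(0),cv2.minAreaRect((P[t][:,:2]*1000).astype(np.float32)))
    t=m&near&(P[...,2]>.012)&(P[...,2]<.020)
    if t.sum()>4:print("base",t.sum(),P[t].mean(0),cv2.minAreaRect((P[t][:,:2]*1000).astype(np.float32)))
    for l,x,y in (("jar",.45,.02),("redon",.72,.01),("on",.54,.40)):
        t=m&(np.hypot(P[...,0]-x,P[...,1]-y)<.06)&(P[...,2]>.03)&(P[...,2]<.12)
        print(l,cv2.minEnclosingCircle((P[t][:,:2]*1000).astype(np.float32)),P[t][:,2].max())
```

```text
scene pan [0.5559 0.1597] 1151 rimz [0.1093 0.1125]
handle 349 14.488242207742694 [0.7251 0.2035 0.095 ]
head all z 536 [ 0.5133 -0.2368  0.1451] [ 0.5817 -0.1769  0.2019]
top 151 [ 0.5445 -0.2056  0.1976] ((547.9464111328125, -209.20547485351562), (25.053407669067383, 48.008419036865234), 27.313507080078125)
cheek 320 [ 0.5395 -0.1999  0.1432] ((546.9102783203125, -208.31593322753906), (59.32775115966797, 53.04924011230469), 26.628986358642578)
base 365 [ 0.5482 -0.1698  0.0167] ((550.4288330078125, -185.0599822998047), (74.30265808105469, 74.72251892089844), 24.037187576293945)
jar ((455.8981018066406, 16.253625869750977), 34.571781158447266) 0.09628673401472021
redon ((732.14697265625, 11.61793327331543), 39.96952819824219) 0.0863741120728112
on ((532.3386840820312, 419.89794921875), 40.38655471801758) 0.09710739794733048
top pan [0.5572 0.1588] 1192 rimz [0.1094 0.1121]
handle 495 13.99009525980418 [0.7287 0.2015 0.0953]
head all z 634 [ 0.5133 -0.2432  0.1451] [ 0.5832 -0.1769  0.202 ]
top 322 [ 0.5481 -0.2073  0.1975] ((548.1701049804688, -207.91769409179688), (23.586700439453125, 42.735389709472656), 25.083581924438477)
cheek 389 [ 0.5467 -0.2037  0.1443] ((548.510009765625, -209.95175170898438), (59.08534622192383, 50.95561218261719), 25.189912796020508)
base 1163 [ 0.5439 -0.1937  0.0162] ((547.617919921875, -209.544677734375), (99.17715454101562, 110.13166046142578), 25.245784759521484)
jar ((457.07818603515625, 16.55687713623047), 32.81667709350586) 0.09580559778732045
redon ((737.5952758789062, 9.503637313842773), 40.94869613647461) 0.0859939795134046
on ((535.5316772460938, 420.55694580078125), 41.29301452636719) 0.09685600240146142
```

View pics/c.png

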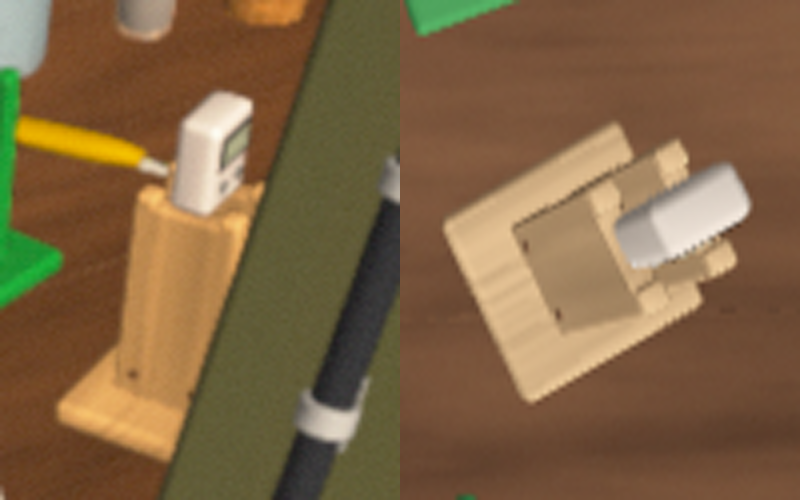

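The thermometer is in the wooden stand at about (0.548, -0.208) with yaw about 25°. The display, and so the clip, faces (-0.9, -0.42). The pan centre is about (0.557, 0.159) and its handle points at 14°. That makes the unrotated spot at rim angle 205° nearly opposite the handle. I'll grip across the 24 mm faces, which needs tool yaw 115°.

Emit:
jog_arm(rows=[[[0,0,-0.007],-6.86,0.094],[[0,0,-0.007],-6.86,0.094],[[0,0,-0.007],-6.86,0.094],[[0,0,-0.007],-6.86,0.094],[[0,0,-0.007],-6.86,0.094],[[0,0,-0.007],-6.86,0.094],[[0,0,-0.007],-6.86,0.094],[[0,0,-0.007],-6.86,0.094],[[0,0,-0.007],-6.86,0.094],[[0,0,-0.007],-6.86,0.094],[[0,0,0],-6.86,0.094],[[0,0,0],-6.86,0.094]])

```text
time_s: 2.4
ee_pos: [0.1802, -0.5197, 0.2759]
eef_rot: [3.142, 0.001, 1.776]
force: [-0.1, 0.1, -0.4]
grip_width: 0.0937
grip_force: 0.0
```

Emit:
jog_arm(rows=[[[0,0,0],-6.86,0.094],[[0,0,0],-6.86,0.094],[[0.0063,0.0233,0],0,0.094],[[0.0063,0.0233,0],0,0.094],[[0.0063,0.0233,0],0,0.094],[[0.0063,0.0233,0],0,0.094],[[0.0063,0.0233,0],0,0.094],[[0.0063,0.0233,0],0,0.094],[[0.0063,0.0233,0],0,0.094],[[0.0063,0.0233,0],0,0.094],[[0.0063,0.0233,0],0,0.094],[[0.0063,0.0233,0],0,0.094]])

```text
time_s: 3.4
ee_pos: [0.3651, -0.3626, 0.2755]
eef_rot: [3.142, 0.0, 2.01]
force: [0.7, -0.2, -0.0]
grip_width: 0.0939
grip_force: 0.0
```

Emit:
jog_arm(rows=[[[0.0063,0.0233,0],0,0.094],[[0.0063,0.0233,0],0,0.094],[[0.0063,0.0233,0],0,0.094],[[0.0063,0.0233,0],0,0.094],[[0.0063,0.0233,0],0,0.094],[[0.0063,0.0233,0],0,0.094],[[0.0063,0.0233,0],0,0.094],[[0.0063,0.0233,0],0,0.094],[[0.0063,0.0233,0],0,0.094],[[0.0063,0.0233,0],0,0.094],[[0,0,0],0,0.094],[[0,0,0],0,0.094]])

```text
time_s: 4.4
ee_pos: [0.5487, -0.2068, 0.275]
eef_rot: [-3.141, -0.0, 2.012]
force: [-0.6, 0.0, -0.8]
grip_width: 0.0936
grip_force: 0.0
```

```bash
cat >> h.py <<'E'
from scipy.spatial.transform import Rotation as R
def Tw(c,o):
    T=np.eye(4); T[:3,:3]=R.from_euler("xyz",o["eef_rot"]).as_matrix(); T[:3,3]=o["ee_pos"]; return T@c["T_tool_cam"]
E
python3 - <<'E'
from h import *
np.set_printoptions(precision=4,suppress=True)
o=get_obs(); c=camera("wrist"); save(c,"w1.png"); print(c["T_tool_cam"])
P,m=cloud(c,Tw(c,o)); near=np.hypot(P[...,0]-.548,P[...,1]+.208)<.05
for a,b in((.19,.21),(.135,.155)):
    t=m&near&(P[...,2]>a)&(P[...,2]<b)
    if t.sum()>4: print(t.sum(),P[t].mean(0),np.median(P[t][:,2]),cv2.minAreaRect((P[t][:,:2]*1000).astype(np.float32)))
E
```

```text
[[ 0.      0.9577  0.2877  0.0843]
 [ 1.      0.0003 -0.0011  0.    ]
 [-0.0011  0.2877 -0.9577 -0.1792]
 [ 0.      0.      0.      1.    ]]
1477 [ 0.5469 -0.2084  0.1967] 0.19718670272865257 ((546.9143676757812, -209.68255615234375), (24.500141143798828, 42.5518684387207), 25.784908294677734)
1260 [ 0.5445 -0.2057  0.1445] 0.14600253178107114 ((546.9924926757812, -211.0604248046875), (58.687599182128906, 49.50703811645508), 25.143306732177734)
```

View pics/w1.png

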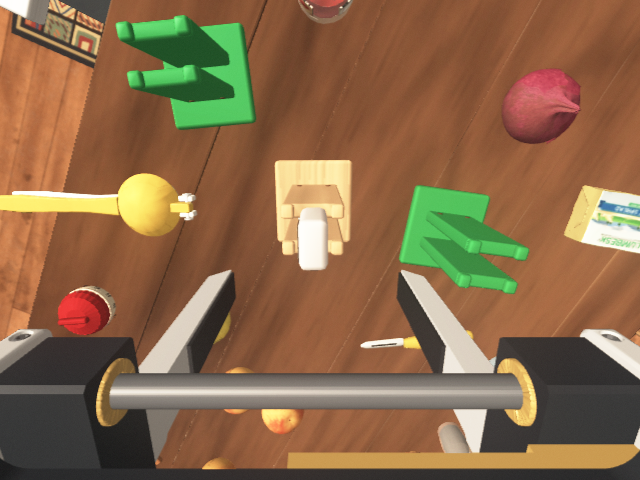

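The wrist view shows the head at (313,238), centred between the fingers with the cheeks below it. Next I make a small centring correction and descend to TCP z of about 0.156.

Emit:
jog_arm(rows=[[[-0.0014,-0.0023,0.01],0,0.094],[[0,0,0.012],0,0.094],[[0,0,0.014],0,0.094],[[0,0,0.014],0,0.094],[[0,0,0.014],0,0.094],[[0,0,0.014],0,0.094],[[0,0,0.012],0,0.094],[[0,0,0.01],0,0.094],[[0,0,0.01],0,0.094],[[0,0,0.008],0,0.094],[[0,0,0],0,0.094],[[0,0,0],0,0.094]])

```text
time_s: 5.45
ee_pos: [0.5469, -0.2097, 0.1574]
eef_rot: [-3.141, -0.0, 2.01]
force: [-0.3, -0.7, 0.6]
grip_width: 0.094
grip_force: 0.0
```

Emit:
jog_arm(rows=[[[0,0,0],0,0.05],[[0,0,0],0,0.035],[[0,0,0],0,0.03],[[0,0,0],0,0.028],[[0,0,0],0,0.026],[[0,0,0],0,0.015],[[0,0,0],0,0.005],[[0,0,0],0,0.005],[[0,0,0],0,0.005],[[0,0,0],0,0.005],[[0,0,0],0,0.005],[[0,0,0],0,0.005]], squeeze=45)

```text
time_s: 6.45
ee_pos: [0.5469, -0.2097, 0.1574]
eef_rot: [3.142, -0.0, 2.01]
force: [0.3, 0.2, -0.1]
grip_width: 0.0245
grip_force: 45.0
```

Emit:
jog_arm(rows=[[[0,0,-0.004],0,0.005],[[0,0,-0.008],0,0.005],[[0,0,-0.012],0,0.005],[[0,0,-0.015],0,0.005],[[0,0,-0.016],0,0.005],[[0,0,-0.016],0,0.005],[[0,0,-0.016],0,0.005],[[0,0,-0.016],0,0.005],[[0,0,-0.015],0,0.005],[[0,0,-0.012],0,0.005],[[0,0,-0.008],0,0.005],[[0,0,0],0,0.005]])

```text
time_s: 7.45
ee_pos: [0.5472, -0.2098, 0.298]
eef_rot: [3.139, 0.003, 2.01]
force: [0.2, 0.1, -0.1]
grip_width: 0.0243
grip_force: 45.0
```

Run:
```python
from h import *
np.set_printoptions(precision=4,suppress=True)
o=get_obs(); print(o["ee_pos"],o["force"],o["grip_width"])
a=camera("scene"); b=camera("top")
f=lambda i:cv2.resize(i[:,:,::-1],(400,480),interpolation=cv2.INTER_CUBIC)
cv2.imwrite("pics/l.png",np.hstack([f(a["image"][60:240,380:530]),f(b["image"][170:290,430:530])]))
for n,c in(("scene",a),("top",b)):
    Ti=np.linalg.inv(c["world_from_camera"])
    def px(p):
        q=Ti@np.array([*p,1]); K=c["K"]; return np.array([K[0,0]*q[0]/-q[2]+K[0,2],K[1,1]*-q[1]/-q[2]+K[1,2]]).round(1)
    z0=o["ee_pos"][2]-.0155
    for d in (0,-.016,-.046,-.112): print(n,d,px([*o["ee_pos"][:2],z0+d]))
    for l in("thermometer","probe_tip","clip_lowest"):
        for r in spot_point(l,c)[:2]: print(n,l,round(r["p"],2),r["at"][0]*640,r["at"][1]*480)
```

```text
[ 0.5472 -0.2098  0.298 ] [ 0.2143  0.0677 -0.0638] 0.02426852376623031
scene 0 [459.8 120.5]
scene -0.016 [458.8 127.9]
scene -0.046 [456.9 141.5]
scene -0.112 [453.1 169.9]
top 0 [511.7 224.3]
top -0.016 [507.4 225.8]
top -0.046 [499.7 228.3]
top -0.112 [484.8 233.3]
top thermometer 0.6 509.12 220.8
top thermometer 0.46 289.728 241.392
top probe_tip 0.69 481.92 230.68800000000002
top clip_lowest 0.73 500.928 225.792
top clip_lowest 0.52 483.2 234.38400000000001
```

View pics/l.png

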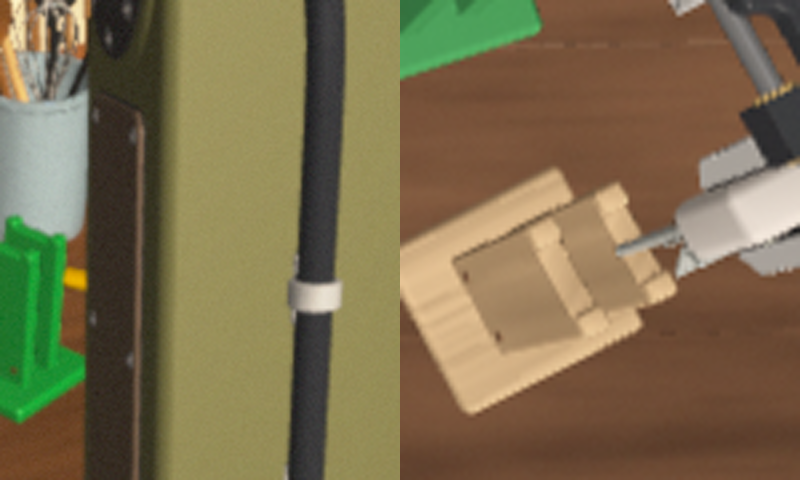

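The crop shows the stand empty, the probe hanging clear and the clip on the side toward the robot, at about (501,236), as expected. Next I move over the pan rim at angle 205°.

Emit:
jog_arm(rows=[[[0.008,0.0018,0],0,0.005],[[0.014,0.0032,0],0,0.005],[[0.0175,0.004,0],0,0.005],[[0.0175,0.004,0],0,0.005],[[0.0175,0.004,0],0,0.005],[[0.0175,0.004,0],0,0.005],[[0.0175,0.004,0],0,0.005],[[0.0175,0.004,0],0,0.005],[[0.0175,0.004,0],0,0.005],[[0.0175,0.004,0],0,0.005],[[0.0175,0.004,0],0,0.005],[[0.0175,0.004,0],0,0.005]])

```text
time_s: 8.85
ee_pos: [0.503, -0.0104, 0.2956]
eef_rot: [3.141, 0.0, 2.011]
force: [-0.3, -0.3, -0.6]
grip_width: 0.0242
grip_force: 45.0
```

Emit:
jog_arm(rows=[[[0.0175,0.004,0],0,0.005],[[0.0175,0.004,0],0,0.005],[[0.0175,0.004,0],0,0.005],[[0.0175,0.004,0],0,0.005],[[0.0175,0.004,0],0,0.005],[[0.0175,0.004,0],0,0.005],[[0.014,0.0034,0],0,0.005],[[0.009,0.002,0],0,0.005],[[0.005,0.0012,0],0,0.005],[[0,0,0],0,0.005],[[0,0,0],0,0.005],[[0,0,0],0,0.005]])

```text
time_s: 9.85
ee_pos: [0.475, 0.1207, 0.2954]
eef_rot: [-3.142, 0.0, 2.01]
force: [-0.3, 0.7, -0.6]
grip_width: 0.0242
grip_force: 45.0
```

Run:
```python
from h import *
from scipy.optimize import least_squares
np.set_printoptions(precision=4,suppress=True)
o=get_obs(); print(o["ee_pos"],o["eef_rot"],o["force"],o["grip_width"])
a=camera("scene"); w=camera("wrist"); 
f=lambda i:cv2.resize(i[:,:,::-1],(400,480),interpolation=cv2.INTER_CUBIC)
def proj(c,T,p):
    q=np.linalg.inv(T)@np.array([*p,1]); K=c["K"]; return np.array([K[0,0]*q[0]/-q[2]+K[0,2],K[1,1]*-q[1]/-q[2]+K[1,2]])
Ta=a["world_from_camera"]; u,v=proj(a,Ta,[*o["ee_pos"][:2],.20]); print("scene px",u,v)
x0,y0=max(0,int(u)-75),max(0,int(v)-90)
cv2.imwrite("pics/p.png",np.hstack([f(a["image"][y0:y0+180,x0:x0+150]),cv2.resize(w["image"][:,:,::-1],(400,480))])); print(x0,y0)
for n,c,T in(("scene",a,Ta),("wrist",w,Tw(w,o))):
    P,m=cloud(c,T)
    s=m&(abs(P[...,2]-.108)<.006)&(abs(np.hypot(P[...,0]-.5566,P[...,1]-.1593)-.0985)<.015)&(np.hypot(P[...,0]-o["ee_pos"][0],P[...,1]-o["ee_pos"][1])>.025)
    q=P[s][:,:2]
    if s.sum()>20:
        r=least_squares(lambda p:np.hypot(q[:,0]-p[0],q[:,1]-p[1])-.0985,[.5566,.1593],loss="soft_l1",f_scale=.002)
        print(n,"pan",r.x,s.sum(),np.percentile(P[s][:,2],95))
    for l in("thermometer","probe_tip","clip_lowest"):
        for r in spot_point(l,c)[:1]: print(n,l,round(r["p"],2),r["at"][0]*640,r["at"][1]*480)
    for d in(-.016,-.046,-.112): print(d,proj(c,T,[*o["ee_pos"][:2],o["ee_pos"][2]-.0155+d]))
```

```text
[0.475  0.1207 0.2954] [-3.1415  0.0001  2.0095] [-0.2542  0.665  -0.6063] 0.024241486061194768
scene px 330.7059867370214 224.74555086707474
255 134
scene pan [0.5557 0.1598] 1060 0.11243070300894298
scene thermometer 0.9 329.47200000000004 182.688
scene probe_tip 0.92 330.62399999999997 237.984
scene clip_lowest 0.76 329.024 207.888
-0.016 [330.3934 194.2744]
-0.046 [330.543  208.8626]
-0.112 [330.8544 239.2152]
wrist pan [0.5552 0.1576] 3276 0.11075454813377678
wrist thermometer 0.77 315.2 274.99199999999996
wrist probe_tip 0.68 313.79200000000003 226.992
wrist clip_lowest 0.84 315.2 252.576
-0.016 [315.4273 264.7485]
-0.046 [315.4319 249.8715]
-0.112 [315.4392 226.6066]
```

View pics/p.png

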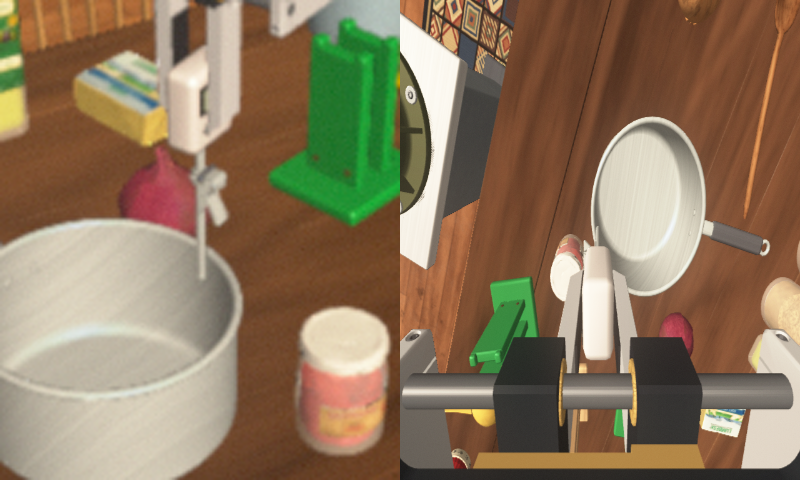

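The scene crop shows the probe over the inside of the rim, with the clip's tongue on the outer side. The bridge is at image (333,198), roughly 20–30 mm below the head. I descend until the clip mouth is just above the rim, then look closely.

Emit:
jog_arm(rows=[[[0,-0.001,0.006],0,0.005],[[0,0,0.01],0,0.005],[[0,0,0.012],0,0.005],[[0,0,0.012],0,0.005],[[0,0,0.012],0,0.005],[[0,0,0.012],0,0.005],[[0,0,0.012],0,0.005],[[0,0,0.01],0,0.005],[[0,0,0.008],0,0.005],[[0,0,0.006],0,0.005],[[0,0,0],0,0.005],[[0,0,0],0,0.005]])

```text
time_s: 11.25
ee_pos: [0.4741, 0.1207, 0.1955]
eef_rot: [-3.141, -0.0, 2.01]
force: [0.9, 0.2, -1.4]
grip_width: 0.0244
grip_force: 45.0
```

Run:
```python
from h import *
np.set_printoptions(precision=4,suppress=True)
o=get_obs(); print(o["ee_pos"],o["force"],o["moment"])
a=camera("scene"); b=camera("top"); T=a["world_from_camera"]; print(T[:3,3])
save(a,"m.png",(280,150,380,240),8)
def proj(c,T,p):
    q=np.linalg.inv(T)@np.array([*p,1]); K=c["K"]; return np.array([K[0,0]*q[0]/-q[2]+K[0,2],K[1,1]*-q[1]/-q[2]+K[1,2]])
n=np.array([-.905,-.4256])
for lab,r,z in(("origin",0,0),("bridge@-16",.008,-.016),("bridge@-46",.008,-.046),("tip",0,-.112)):
    p=[*(o["ee_pos"][:2]+r*n),o["ee_pos"][2]-.0155+z]; print(lab,(proj(a,T,p)-[280,150])*8)
for r in(.095,.0985,.102): print("rim",r,(proj(a,T,[*(np.array([.556,.1587])+r*n),.110])-[280,150])*8)
```

```text
[0.4741 0.1207 0.1955] [ 0.9231  0.1789 -1.4093] [-0.0207 -0.1306 -0.0284]
[-0.2774  0.5419  0.8399]
origin [408.3026 673.0169]
bridge@-16 [438.2892 742.5866]
bridge@-46 [438.8376 846.7758]
tip [ 412.0689 1051.1427]
rim 0.095 [428.8223 921.1353]
rim 0.0985 [441.3389 926.7754]
rim 0.102 [453.8924 932.4322]
```

View pics/m.png

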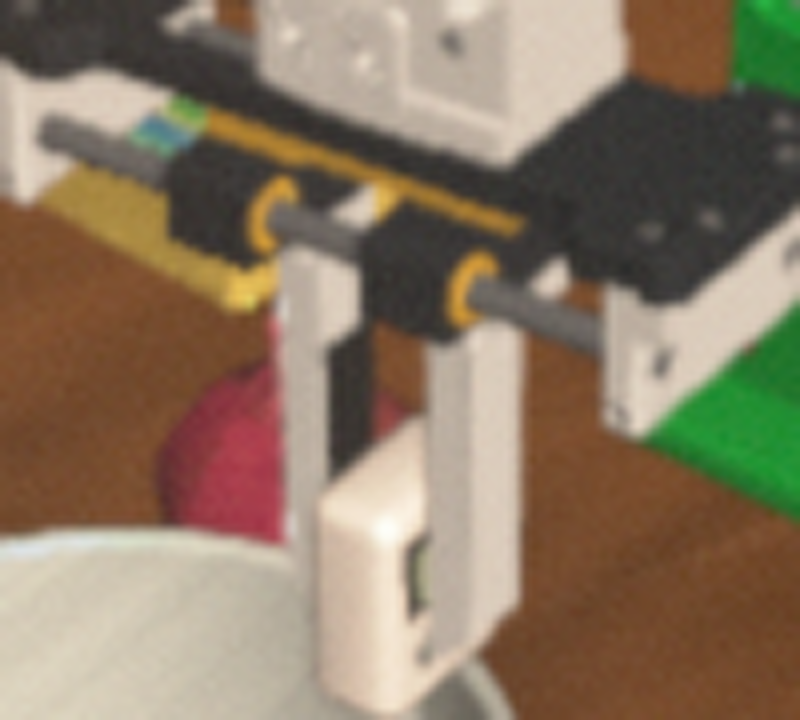

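The crop cut off just below the head; I'll take it lower.

Run:
```python
from h import *
a=camera("scene"); save(a,"m2.png",(295,220,375,280),10)
```

```text
(no output)
```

View pics/m2.png

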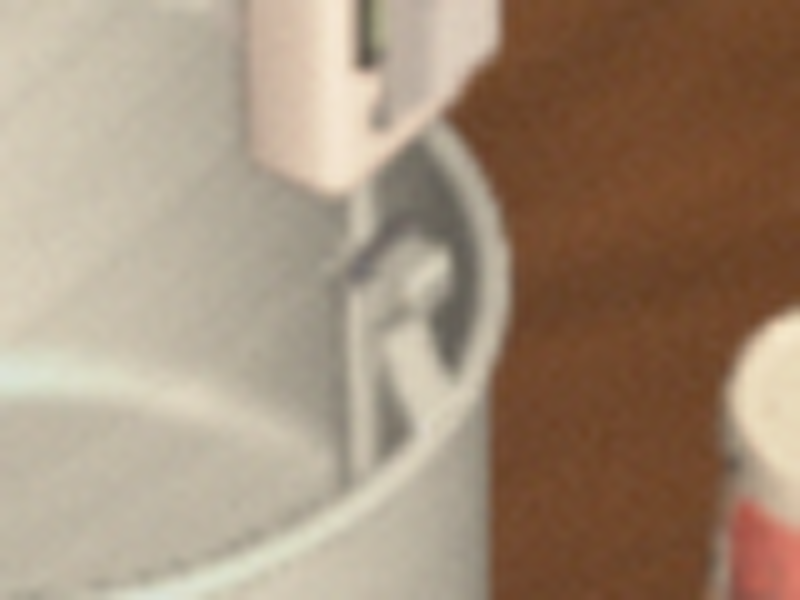

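The crop shows the tongue end at about (435,425), roughly 12 mm above the rim top, and the probe inside the pan with the tongue on the outer side. I shift 1.5 mm inward for clearance, then go down gently while watching the force.

Emit:
jog_arm(rows=[[[0,0.0015,0],0,0.005],[[0,0,0.003],0,0.005],[[0,0,0.003],0,0.005],[[0,0,0.002],0,0.005],[[0,0,0.002],0,0.005],[[0,0,0.002],0,0.005],[[0,0,0.001],0,0.005],[[0,0,0.001],0,0.005],[[0,0,0.001],0,0.005],[[0,0,0.001],0,0.005],[[0,0,0.001],0,0.005],[[0,0,0],0,0.005]])

```text
time_s: 12.4
ee_pos: [0.4754, 0.1213, 0.1783]
eef_rot: [-3.141, -0.0, 2.01]
force: [1.0, -0.4, -1.7]
grip_width: 0.0243
grip_force: 45.0
```

Emit:
jog_arm(rows=[[[0,0,0.001],0,0.005],[[0,0,0.001],0,0.005],[[0,0,0.001],0,0.005],[[0,0,0],0,0.005]])

```text
time_s: 12.73
ee_pos: [0.4754, 0.1213, 0.1752]
eef_rot: [-3.141, -0.0, 2.01]
force: [0.0, 0.4, -0.4]
grip_width: 0.0248
grip_force: 45.0
```

Emit:
jog_arm(rows=[[[0,0,0.001],0,0.005],[[0,0,0.001],0,0.005],[[0,0,0],0,0.005]])

```text
time_s: 12.98
ee_pos: [0.4753, 0.1213, 0.1732]
eef_rot: [-3.141, -0.0, 2.01]
force: [-1.1, -0.1, -1.0]
grip_width: 0.0245
grip_force: 45.0
```

Emit:
jog_arm(rows=[[[0,0,0.001],0,0.005],[[0,0,0.001],0,0.005],[[0,0,0],0,0.005]])

```text
time_s: 13.23
ee_pos: [0.4753, 0.1213, 0.1712]
eef_rot: [-3.141, -0.0, 2.01]
force: [-1.5, -1.1, -0.6]
grip_width: 0.0244
grip_force: 45.0
```

Run:
```python
from h import *
a=camera("scene"); save(a,"m3.png",(295,220,375,280),10)
```

```text
(no output)
```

View pics/m3.png

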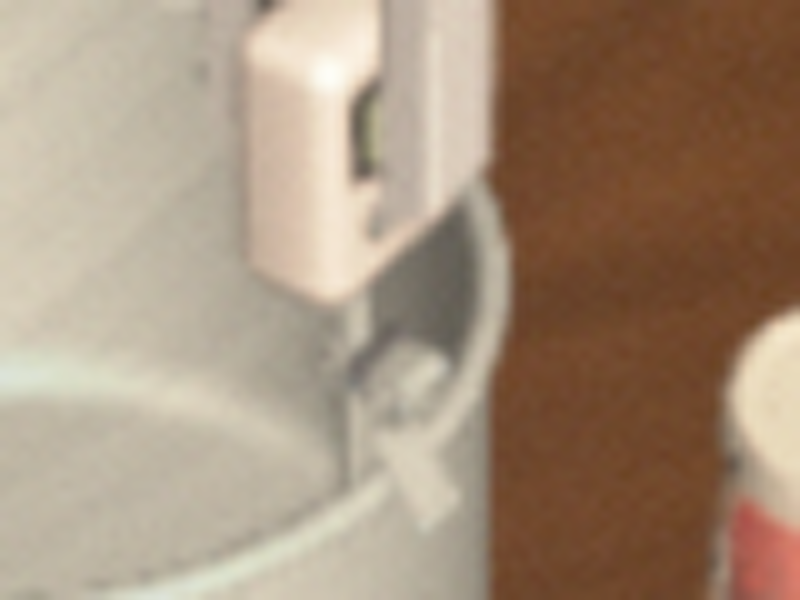

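The tongue at (425,490) is now clearly outside the rim and the probe is inside. The reaction pushes the tool outward by about 1.8 N, so I ease out 1.5 mm and press in small steps.

Emit:
jog_arm(rows=[[[0,-0.0008,0],0,0.005],[[0,-0.0007,0],0,0.005],[[0,0,0.001],0,0.005],[[0,0,0.001],0,0.005],[[0,0,0],0,0.005]], squeeze=60)

```text
time_s: 13.7
ee_pos: [0.474, 0.1207, 0.1693]
eef_rot: [-3.141, -0.0, 2.01]
force: [-1.3, -0.3, -1.3]
grip_width: 0.0243
grip_force: 60.0
```

Emit:
jog_arm(rows=[[[0,0,0.001],0,0.005],[[0,0,0.001],0,0.005],[[0,0,0],0,0.005]])

```text
time_s: 13.95
ee_pos: [0.474, 0.1207, 0.1672]
eef_rot: [-3.141, -0.0, 2.01]
force: [-1.1, -1.4, -1.0]
grip_width: 0.024
grip_force: 60.0
```

Emit:
jog_arm(rows=[[[0,0,0.001],0,0.005],[[0,0,0.001],0,0.005],[[0,0,0],0,0.005]])

```text
time_s: 14.2
ee_pos: [0.474, 0.1207, 0.1653]
eef_rot: [-3.141, 0.0, 2.01]
force: [-1.5, -0.9, 0.4]
grip_width: 0.0245
grip_force: 60.0
```

Emit:
jog_arm(rows=[[[0,0,0.001],0,0.005],[[0,0,0.001],0,0.005],[[0,0,0],0,0.005]])

```text
time_s: 14.45
ee_pos: [0.4742, 0.1207, 0.1637]
eef_rot: [3.141, 0.0, 2.01]
force: [-3.4, -1.4, 4.1]
grip_width: 0.0244
grip_force: 60.0
```

Emit:
jog_arm(rows=[[[0,-0.0006,0.0005],0,0.005],[[0,0,0.0005],0,0.005],[[0,0,0],0,0.005]])

```text
time_s: 14.7
ee_pos: [0.4739, 0.1205, 0.1629]
eef_rot: [3.14, 0.0, 2.01]
force: [-0.2, -0.2, 5.1]
grip_width: 0.0244
grip_force: 60.0
```

Emit:
jog_arm(rows=[[[0,0,0.001],0,0.005],[[0,0,0],0,0.005]])

```text
time_s: 14.87
ee_pos: [0.4738, 0.1205, 0.1616]
eef_rot: [3.141, 0.0, 2.01]
force: [-0.1, -1.2, 3.9]
grip_width: 0.025
grip_force: 60.0
```

Emit:
jog_arm(rows=[[[0,0,0.001],0,0.005],[[0,0,0],0,0.005]])

```text
time_s: 15.03
ee_pos: [0.4737, 0.1205, 0.1604]
eef_rot: [3.141, 0.0, 2.01]
force: [-0.0, 0.9, 0.8]
grip_width: 0.0243
grip_force: 60.0
```

The force rose to about 6 N and then fell, so the nub is passing the bead. I go on until the bridge seats.

Emit:
jog_arm(rows=[[[0,0,0.001],0,0.005],[[0,0,0],0,0.005]])

```text
time_s: 15.2
ee_pos: [0.4737, 0.1205, 0.1593]
eef_rot: [3.141, 0.0, 2.01]
force: [1.6, 0.4, -1.7]
grip_width: 0.0247
grip_force: 60.0
```

Emit:
jog_arm(rows=[[[0,0,0.001],0,0.005],[[0,0,0],0,0.005]])

```text
time_s: 15.37
ee_pos: [0.4736, 0.1205, 0.1582]
eef_rot: [3.141, -0.0, 2.01]
force: [1.1, 0.9, -1.3]
grip_width: 0.0244
grip_force: 60.0
```

Emit:
jog_arm(rows=[[[0,0,0.001],0,0.005],[[0,0,0],0,0.005]])

```text
time_s: 15.53
ee_pos: [0.4736, 0.1205, 0.1572]
eef_rot: [3.142, -0.0, 2.01]
force: [2.3, 0.5, -3.6]
grip_width: 0.0248
grip_force: 60.0
```

Emit:
jog_arm(rows=[[[0,0,0.0008],0,0.005],[[0,0,0],0,0.005]])

```text
time_s: 15.7
ee_pos: [0.4736, 0.1205, 0.1563]
eef_rot: [-3.142, -0.0, 2.01]
force: [3.8, 0.9, -4.3]
grip_width: 0.0244
grip_force: 60.0
```

Emit:
jog_arm(rows=[[[0,0.0005,0.0008],0,0.005],[[0,0,0],0,0.005]])

```text
time_s: 15.87
ee_pos: [0.4737, 0.1206, 0.1553]
eef_rot: [-3.14, -0.0, 2.01]
force: [1.2, -0.1, -4.9]
grip_width: 0.0246
grip_force: 60.0
```

Emit:
jog_arm(rows=[[[0,0,0.0008],0,0.005],[[0,0,0],0,0.005]])

```text
time_s: 16.03
ee_pos: [0.4738, 0.1206, 0.1549]
eef_rot: [-3.141, -0.0, 2.01]
force: [0.3, -0.6, -3.3]
grip_width: 0.0247
grip_force: 60.0
```

Emit:
jog_arm(rows=[[[0,0,0.0008],0,0.005],[[0,0,0],0,0.005]])

```text
time_s: 16.2
ee_pos: [0.4738, 0.1206, 0.1542]
eef_rot: [-3.141, -0.0, 2.01]
force: [-0.9, -1.4, -1.1]
grip_width: 0.0242
grip_force: 60.0
```

Emit:
jog_arm(rows=[[[0,0,0.0006],0,0.005],[[0,0,0],0,0.005]])

```text
time_s: 16.37
ee_pos: [0.4739, 0.1206, 0.1536]
eef_rot: [-3.141, -0.0, 2.01]
force: [-1.5, -0.9, -0.8]
grip_width: 0.0244
grip_force: 60.0
```

Emit:
jog_arm(rows=[[[0,0,0.0006],0,0.005],[[0,0,0],0,0.005]])

```text
time_s: 16.53
ee_pos: [0.474, 0.1207, 0.1532]
eef_rot: [-3.142, 0.0, 2.01]
force: [-2.5, -0.8, 3.4]
grip_width: 0.0244
grip_force: 60.0
```

Emit:
jog_arm(rows=[[[0,0,0.0006],0,0.005],[[0,0,0],0,0.005]])

```text
time_s: 16.7
ee_pos: [0.474, 0.1207, 0.1531]
eef_rot: [3.141, 0.0, 2.01]
force: [-4.9, -1.6, 8.8]
grip_width: 0.0246
grip_force: 60.0
```

Emit:
jog_arm(rows=[[[0,0,0.0006],0,0.005],[[0,0,0],0,0.005]])

```text
time_s: 16.87
ee_pos: [0.4741, 0.1207, 0.153]
eef_rot: [3.141, 0.0, 2.01]
force: [-7.0, -1.7, 14.3]
grip_width: 0.0245
grip_force: 60.0
```

Hard stop at z of about 0.153 with 14 N, so the bridge is seated. I unload, check, then release.

Emit:
jog_arm(rows=[[[0,0,-0.0009],0,0.005],[[0,0,-0.0008],0,0.005],[[0,0,0],0,0.005],[[0,0,0],0,0.005]])

```text
time_s: 17.2
ee_pos: [0.4739, 0.1207, 0.1534]
eef_rot: [-3.141, -0.0, 2.01]
force: [-2.6, -0.7, -0.0]
grip_width: 0.0248
grip_force: 60.0
```

Run:
```python
from h import *
from scipy.optimize import least_squares
np.set_printoptions(precision=4,suppress=True)
o=get_obs(); print(o["force"],o["moment"])
for n in("scene","top"):
    c=camera(n); P,m=cloud(c)
    s=m&(abs(P[...,2]-.108)<.006)&(np.hypot(P[...,0]-.5566,P[...,1]-.1593)<.115)&(np.hypot(P[...,0]-.474,P[...,1]-.1207)>.04)
    q=P[s][:,:2]; r=least_squares(lambda p:np.hypot(q[:,0]-p[0],q[:,1]-p[1])-.0985,[.5566,.1593],loss="soft_l1",f_scale=.002); print(n,r.x)
    if n=="scene": save(c,"m4.png",(290,210,390,285),8)
```

```text
[-2.6254 -0.651  -0.0427] [-0.2577  0.3841 -0.0233]
scene [0.5557 0.1592]
top [0.5565 0.1585]
```

View pics/m4.png

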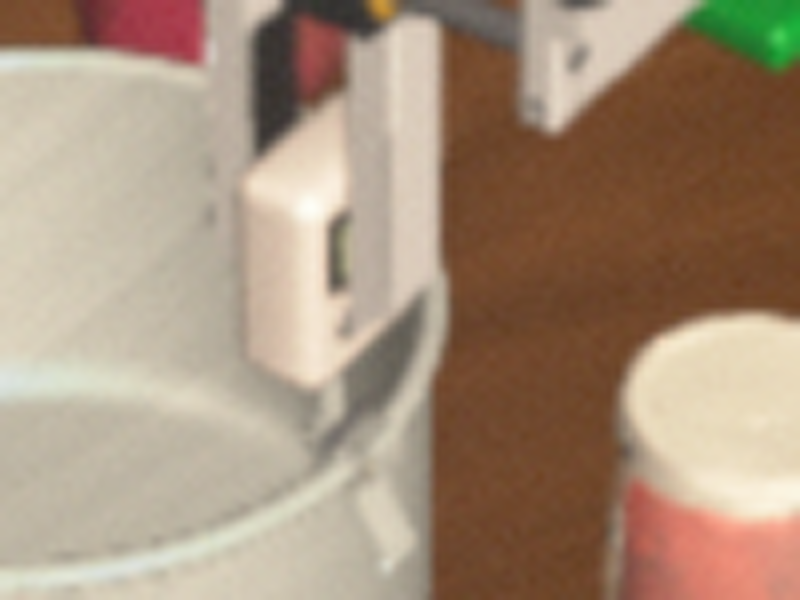

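The bridge sits on the rim at (345,450) with the tongue snapped outside at (385,520), and the pan has not moved. I relax the residual side load and release.

Emit:
jog_arm(rows=[[[0,-0.0004,0],0,0.02],[[0,0,0],0,0.024],[[0,0,0],0,0.026],[[0,0,0],0,0.03],[[0,0,0],0,0.036],[[0,0,0],0,0.044],[[0,0,0],0,0.05],[[0,0,0],0,0.06],[[0,0,0],0,0.06],[[0,0,0],0,0.06]], squeeze=10)

```text
time_s: 18.13
ee_pos: [0.4737, 0.1205, 0.1536]
eef_rot: [3.142, -0.0, 2.01]
force: [0.9, -0.6, -0.4]
grip_width: 0.0598
grip_force: 0.0
```

Emit:
jog_arm(rows=[[[0,0,-0.004],0,0.06],[[0,0,-0.008],0,0.06],[[0,0,-0.012],0,0.06],[[0,0,-0.016],0,0.06],[[0,0,-0.016],0,0.06],[[0,0,-0.016],0,0.06],[[0,0,-0.016],0,0.06],[[0,0,-0.016],0,0.06],[[0,0,-0.012],0,0.06],[[0,0,-0.008],0,0.06],[[0,0,0],0,0.06],[[0,0,0],0,0.06]])

```text
time_s: 19.13
ee_pos: [0.4736, 0.1205, 0.2776]
eef_rot: [3.141, 0.0, 2.01]
force: [0.3, 0.4, 0.2]
grip_width: 0.06
grip_force: 0.0
```

Run:
```python
from h import *
np.set_printoptions(precision=4,suppress=True)
print(get_obs()["force"])
for n in("scene","top"):
    c=camera(n); P,m=cloud(c)
    near=m&(np.hypot(P[...,0]-.474,P[...,1]-.1207)<.04)&(P[...,2]>.185-.06+.01)&(P[...,2]<.21)
    t=near&(P[...,2]>.190); print(n,near.sum(),P[near][:,2].max(),P[t].mean(0) if t.sum() else None, P[near&(P[...,2]<.17)].mean(0) if near.any() else None)
    if n=="scene": save(c,"m5.png",(270,150,390,290),4)
```

```text
[0.2696 0.434  0.1694]
scene 669 0.19730391957720028 [0.4733 0.1228 0.1937] [0.4653 0.1272 0.1561]Traceback (most recent call last):
  File "<stdin>", line 7, in <module>
    return umr_maximum(a, axis, None, out, keepdims, initial, where)
ValueError: zero-size array to reduction operation maximum which has no identity
```

View pics/m5.png

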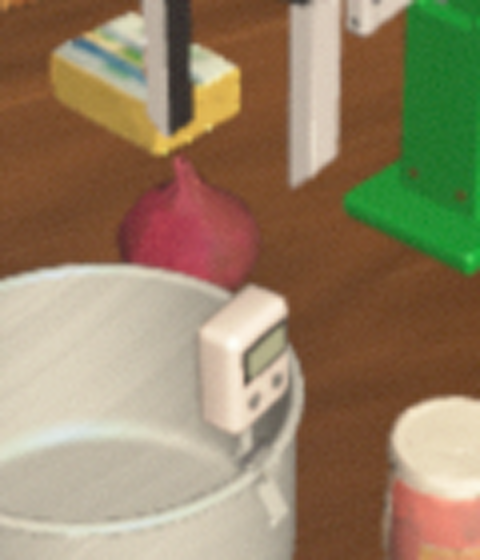

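The thermometer stands upright on the rim by its clip, with the probe inside and the tongue snapped outside. The gripper is clear, so I hand in.

```bash
python3 -c "
from station import *
print(hand_in())"
```

```text
the job is handed in; nothing more can be done
None
```

The thermometer hangs upright on the saucepan rim, nearly opposite the handle, with its clip snapped in, the gripper clear and the pan not measurably moved; the job is handed in, no verdict was returned.

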